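# Snap the filter cover onto the dust catcher

## Robot

A 6-joint arm with a two-finger parallel gripper is mounted at the origin on the work surface. World frame = base frame: x ahead of the robot, y to its left, z up, the work surface at z = 0. Lengths are in m, angles in rad, forces in N, time in s.
With the tool pointing down it reaches from about 0.325 to 1 m from the base axis. Payload 5.1 kg.
Tool frame: the origin (TCP) lies at the very end of the fingers, on their centre line; the grasp point (between the pads) lies 19 mm behind it; z points along the fingers, y is the line along which they close (so a half turn about z gives the same grasp; the last joint's range is limited). The gripper opens to 85 mm and grips with 20 to 120 N. Pads are 22 mm wide; open, the fingers measure 114 mm over their backs; the gripper's body (76 mm by 85 mm) begins 54 mm behind the grasp point. The pads swing forward as they close: fully open they stand 13 mm farther back than shut.
Start: joints at [1.104, 0.124, 1.65, -0, 1.367, -0.083], TCP at [0.243, 0.603, 0.231] pointing down, gripper open.
Joint ranges: [-2.61, 2.61], [-1.02, 2.33], [0.03, 2.71], [-1.35, 4.49], [0.32, 2.68], [-2.91, 2.91]. Speed limits (rad/s): [2.57, 2.57, 3.14, 3.14, 3.14, 3.14].

## Interface

Orientations are given as a rotation vector (axis times angle).
In Python, from plant import r gives the robot as it stands.
- The arm moves only by the shell command python3 -m handwheel 'ROWS' [FORCE]. ROWS is JSON, a list of rows, each an object of numbers: "claw": the finger opening in m, from 0 to 0.0854; "x", "y", "z": the shift along the tool's x, y, z in m; "wx", "wy", "wz": the turn, a rotation vector about the tool's x, y, z in rad. In form: [{"claw": .., "x": .., "y": .., "z": .., "wx": .., "wy": .., "wz": ..}, ...]. A call has exactly 8 rows; each row shifts and turns the commanded pose from where the row before left it, along the tool's axes as they then stand; what a row does not reach is not made up. A row lasts 1/8 s, in which the tool goes at most 62.5 mm and 10.7 degrees, less where a joint would pass 70% of its speed; a pose out of reach is approached as far as the arm can. A call with a gripper value outside its range is refused whole. The fingers move at their own pace and stop on an object; FORCE is the grip in N (left out, the last holds). Time passes only in rows, so rows that do not move let the fingers close, or fill a call up. It gives the time, the measured TCP pose, the force, the opening and the grip force at its end, in the units of the state.
- r.get_obs(): the state, without advancing time (a new reading comes with each control period).
- r.snapshot(name): name is "side" or "top"; returns a dict with "image" (400x640x3 uint8, red, green, blue), "depth" (400x640 float32, m along the optical axis (not along the pixel's ray), 0 where there is no reading), "fx", "fy", "cx", "cy" (pixels), "T" (4x4, takes a point from camera to world coordinates). Camera axes: x right, y down, z forward; pixel columns grow to the right and rows downward; lengths in m; the calibration is good to about 2 mm. A picture is of the moment at which its call begins.
- r.close_job(): hands the job in; it is judged then, once.
The state is a dict: "time": time; "joint_positions": joint angles; "joint_velocities": joint speeds; "tau": joint torques, N m; "position": TCP position; "eef_rot": TCP orientation; "ft_force": force on the tool from outside, world axes, zero at the start; "torque": the same for the moment, N m; "gripper_width": finger opening in m; "finger_force": force on a finger pad.
Only numpy, scipy, OpenCV 4.12 (cv2) and the standard library are available. Lean on these libraries where they do the work, as an engineer would, in place of code of your own. Each camera call takes 0.05 s, during which the arm holds its last target. There are 200 camera calls.

## Task

Fit the loose blue filter cover onto the sloping intake of the green dust catcher: pick it up by its rib, lay it in the frame on top of the four orange clips, then press it down corner by corner until all four clips have snapped over it and it lies fully home. Leave the cups, jar, brush and paint palette where they are.

Things in the scene. Friction and masses are not known exactly. Their poses are not given: they have to be found in the camera images.
- face: Sloping grey intake plate, 152 mm (x) by 190 mm (y), of the fixed green dust catcher (180 mm wide, 180 deep, 140 tall). Origin: centre of the seat where the cover's underside must finally lie, 100 mm above the table. z: the seat's outward normal, leaning 30 degrees from vertical towards the machine's front (roughly towards the robot); x up the slope, y sideways.
- lip (a point): Top middle of the lowest guide lip. A fixed grey lip, 26 mm high, top flared outwards, stands in the middle of each edge of the seat and guides the cover with about 1 mm play a side: two 50 mm long at x = +-51 mm of face, two 24 mm long at y = +-66 mm. The corners are free of lips; there stand the four orange clips (x = +-34, y = +-65 mm).
- cover: Loose blue grille cover, 100 mm (x) by 130 mm (y) by 5 mm, 140 g, lying flat at left or right. Grip rib on top, centred: 12 mm thick (x), 60 mm long (y), 5 to 29 mm above the underside. Origin: centre of the underside, z up. Same after a half turn; fitted, its x lies along the face's x either way round. First rests on the clips' ramps, underside 12 mm above the seat; home it is at 0.
- corner0 (a point): Point on the underside of the cover at -34 mm (x), -60 mm (y) of the cover, where a clip holds it. Its height (z in the frame of face) is about 12 mm when the cover rests on the clips, 0 to 2 mm when that clip has snapped over.
- corner1 (a point): Point on the underside of the cover at -34 mm (x), +60 mm (y) of the cover, where a clip holds it. Its height (z in the frame of face) is about 12 mm when the cover rests on the clips, 0 to 2 mm when that clip has snapped over.
- corner2 (a point): Point on the underside of the cover at +34 mm (x), -60 mm (y) of the cover, where a clip holds it. Its height (z in the frame of face) is about 12 mm when the cover rests on the clips, 0 to 2 mm when that clip has snapped over.
- corner3 (a point): Point on the underside of the cover at +34 mm (x), +60 mm (y) of the cover, where a clip holds it. Its height (z in the frame of face) is about 12 mm when the cover rests on the clips, 0 to 2 mm when that clip has snapped over.
- clip0 (a joint): Sprung orange clip, 14 mm wide, 18 mm high, steep ramp on top, at x = -34, y = -65 mm of face. Metres pushed outwards: 0 sprung in, 2.5 mm as the cover's edge passes, about 0 again once snapped over it. Snaps with 10 to 16 N on the cover near that corner, e.g. at x = -34, y = -42 mm of face, clear of rib and clip.
- clip1 (a joint): Sprung orange clip, 14 mm wide, 18 mm high, steep ramp on top, at x = -34, y = +65 mm of face. Metres pushed outwards: 0 sprung in, 2.5 mm as the cover's edge passes, about 0 again once snapped over it. Snaps with 10 to 16 N on the cover near that corner, e.g. at x = -34, y = +42 mm of face, clear of rib and clip.
- clip2 (a joint): Sprung orange clip, 14 mm wide, 18 mm high, steep ramp on top, at x = +34, y = -65 mm of face. Metres pushed outwards: 0 sprung in, 2.5 mm as the cover's edge passes, about 0 again once snapped over it. Snaps with 10 to 16 N on the cover near that corner, e.g. at x = +34, y = -42 mm of face, clear of rib and clip.
- clip3 (a joint): Sprung orange clip, 14 mm wide, 18 mm high, steep ramp on top, at x = +34, y = +65 mm of face. Metres pushed outwards: 0 sprung in, 2.5 mm as the cover's edge passes, about 0 again once snapped over it. Snaps with 10 to 16 N on the cover near that corner, e.g. at x = +34, y = +42 mm of face, clear of rib and clip.
- cup_a: loose black lacquered cup, open upwards, 69 mm across, 66 mm tall, a bystander; origin under its centre
- cup_b: loose black lacquered cup, open upwards, 69 mm across, 66 mm tall, a bystander; origin under its centre
- cup_c: loose black lacquered cup, open upwards, 69 mm across, 66 mm tall, a bystander; origin under its centre
- cup_d: loose black lacquered cup, open upwards, 69 mm across, 66 mm tall, a bystander; origin under its centre
- jar: loose amber jar with a steel cap, 64 mm across, 85 mm tall, a bystander; origin under its centre
- brush: loose brush lying on the table, a bystander; origin at its underside, long axis x
- palette: loose dark wooden paint palette, 100 x 130 mm, 12 mm thick, lying where the cover does not (right or left), a bystander; origin under its centre

How it is judged:
On the way, in this order (a step that is already met when the one before it is completed fails the run):
1. the cover lies over the intake inside the frame, square with it, on or near the clips' ramps (x of cover in the frame of face between -0.005 and 0.005 m and y of cover in the frame of face between -0.005 and 0.005 m and z of cover in the frame of face below 0.017 m and angle between the z axis of cover and the z axis of face, either way round below 0.12 rad), for 0.1 s.
2. at least one corner is snapped home while another is not yet: it is pressed on corner by corner (z of any of corner0, corner1, corner2, corner3 in the frame of face below 0.0025 m and z of any of corner0, corner1, corner2, corner3 in the frame of face above 0.0045 m), for 0.2 s.
At the end, for the whole second after the job is handed in: The cover lies still in the frame of the intake (within 5 mm of its centre), all four corners within 2.5 mm of the seat and all four clips sprung back (within 1.2 mm) over its edge, released (z of corner0 in the frame of face between -0.003 and 0.0025 m and value of joint each of clip0, clip1, clip2, clip3 below 0.0012 m and z of corner1 in the frame of face between -0.003 and 0.0025 m and z of corner2 in the frame of face between -0.003 and 0.0025 m and z of corner3 in the frame of face between -0.003 and 0.0025 m and x of cover in the frame of face between -0.005 and 0.005 m and y of cover in the frame of face between -0.005 and 0.005 m and linear speed of cover below 0.01 m/s); the robot touches nothing.
It fails at once if a cup is moved by more than 30 mm (distance of any of cup_a, cup_b, cup_c, cup_d from where it was at the start of the episode above 0.03 m).
It fails at once if the jar, brush or palette is moved by more than 30 mm (distance of any of jar, brush, palette from where it was at the start of the episode above 0.03 m).
It also fails if it takes over 61 s, if anything falls off the work surface, if the arm or the gripper's body presses on something with over 40 N, if the wrist force passes 120 N, or if a joint passes its speed limit or range.

## Working session

There is one attempt and no reset: what is moved stays moved. The work goes in short steps, Python scripts to look and compute and a shell command to move; the robot and the scene stay as the last step left them, time stands still between calls to the robot, and variables do not carry over. Pictures are saved under pics/ and viewed, at most 10 in all, crops included, and the job is handed in when it is done.

```bash
mkdir -p pics; ls; python3 - <<'E'
from plant import r
import cv2,numpy as np
for n in("top","side"):
    s=r.snapshot(n); cv2.imwrite(f"pics/{n}0.png",s["image"][:,:,::-1]); np.savez(f"{n}0.npz",**s)
    print(n,s["fx"],s["cx"],s["cy"],s["T"].round(3).tolist())
o=r.get_obs(); print({k:np.round(v,3).tolist() for k,v in o.items()})
E
```

```text
pics
top 414.1309620867445 319.77487462893004 202.6072497221001 [[0.018, -0.998, 0.057, 0.472], [-1.0, -0.018, 0.015, -0.006], [-0.014, -0.058, -0.998, 1.159], [0.0, 0.0, 0.0, 1.0]]
side 517.0940988503114 320.61634932621126 197.70027407361187 [[0.905, -0.226, 0.36, -0.028], [-0.425, -0.453, 0.784, -1.247], [-0.015, -0.862, -0.506, 0.897], [0.0, 0.0, 0.0, 1.0]]
{'time': 0.1, 'joint_positions': [1.104, 0.124, 1.652, 0.0, 1.368, -0.083], 'joint_velocities': [0.002, -0.002, -0.002, 0.001, 0.002, 0.002], 'tau': [0.001, -42.493, -36.665, -0.0, 0.004, -0.0], 'position': [0.243, 0.602, 0.23], 'eef_rot': [-0.599, -3.083, 0.003], 'ft_force': [-0.843, 0.492, -1.441], 'torque': [-0.022, 0.01, -0.004], 'finger_force': 0.0, 'gripper_width': 0.086}
```

View pics/top0.png

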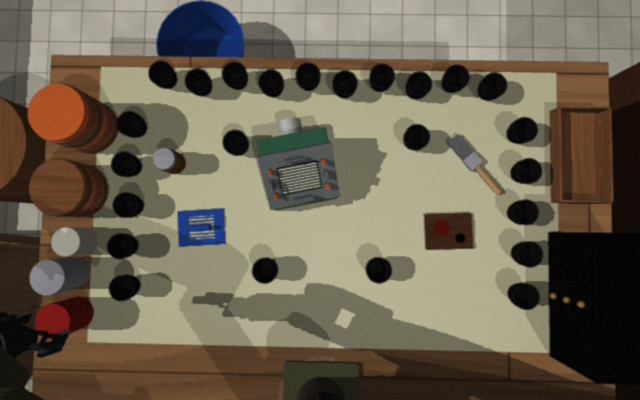

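View pics/side0.png

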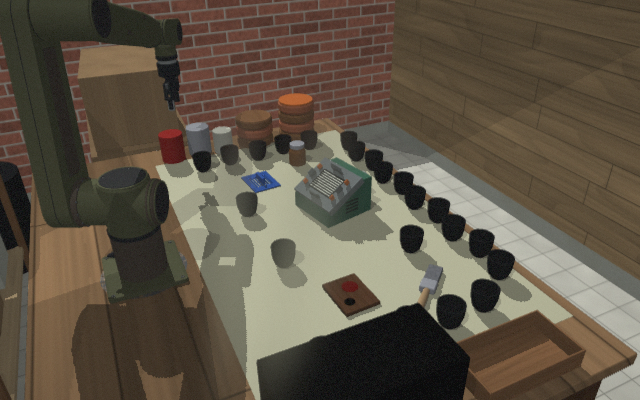

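The top view shows the cover at about (202,227), the intake at about (297,175) with four orange clips around the grille, and the palette at about (449,230). Cups stand near (235,142), (265,270), (378,269) and (416,137).

```bash
cat > h.py <<'E'
import cv2,numpy as np
from scipy.spatial.transform import Rotation as R
def pts(s,uv,d=None):
    uv=np.atleast_2d(uv).astype(float)
    if d is None: d=np.array([s["depth"][int(round(v)),int(round(u))] for u,v in uv])
    p=np.c_[(uv[:,0]-s["cx"])/s["fx"]*d,(uv[:,1]-s["cy"])/s["fy"]*d,d]
    T=np.asarray(s["T"]); return p@T[:3,:3].T+T[:3,3]
def onplane(s,uv,n,p0):
    T=np.asarray(s["T"]); c=T[:3,3]; q=pts(s,uv,np.ones(len(np.atleast_2d(uv))))-c
    return c+q*(((np.asarray(p0)-c)@n)/(q@n))[:,None]
def cloud(s,m):
    v,u=np.nonzero(m&(s["depth"]>0)); return pts(s,np.c_[u,v],s["depth"][v,u])
E
python3 - <<'E'
from h import *
for n,roi in(("top",(240,120,350,220)),("side",(285,150,380,225))):
    s=dict(np.load(n+"0.npz")); hsv=cv2.cvtColor(s["image"],cv2.COLOR_RGB2HSV)
    b=cv2.inRange(hsv,(100,120,60),(130,255,255)); b[:150]=0
    if n=="side": b[:,:200]=0;b[:165]=0
    b=cv2.morphologyEx(b,cv2.MORPH_CLOSE,np.ones((9,9)))
    c=max(cv2.findContours(b,0,2)[0],key=cv2.contourArea)
    x=onplane(s,c[:,0].astype(float),np.array([0,0,1.]),[0,0,.005])
    (cx,cy),wh,a=cv2.minAreaRect((x[:,:2]*1000).astype(np.float32)); print(n,"cover",cx,cy,wh,a, cv2.boxPoints(((cx,cy),wh,a)).round().tolist())
    P=cloud(s,b>0); print(" z",np.percentile(P[:,2],[5,25,50,75,95,99]).round(4), "rib",P[P[:,2]>.02].mean(0).round(4),(P[:,2]>.02).sum())
    x0,y0,x1,y1=roi
    o=cv2.inRange(hsv,(3,120,80),(16,255,255)); m=np.zeros_like(o); m[y0:y1,x0:x1]=o[y0:y1,x0:x1]
    k,l,st,ce=cv2.connectedComponentsWithStats(m)
    for i in range(1,k):
        if st[i,4]>4: print(" clip",ce[i].round(1),st[i,4],cloud(s,l==i).mean(0).round(4),cloud(s,l==i).max(0).round(4))
    cv2.imwrite(f"pics/{n}z.png",cv2.resize(s["image"][y0-10:y1+10,x0-10:x1+10,::-1],None,fx=5,fy=5,interpolation=2))
    print((x1-x0+20)*5,(y1-y0+20)*5)
E
```

```text
top cover 464.03759765625 342.3450012207031 (96.86226654052734, 127.7072525024414) 4.757964611053467 [[410.0, 402.0], [421.0, 275.0], [518.0, 283.0], [507.0, 410.0]]
 z [-0.001   0.002   0.0038  0.0058  0.0261  0.0303] rib [0.4642 0.3442 0.0281] 94
 clip [323.2 161.9] 30 [0.6337 0.0029 0.1261] [0.6414 0.0085 0.1354]
 clip [269.9 172. ] 26 [0.6057 0.1359 0.1288] [0.6138 0.1404 0.1338]
 clip [327.8 186.1] 26 [ 0.5761 -0.0099  0.0933] [ 0.5848 -0.0052  0.1028]
 clip [275.9 195.9] 27 [0.5485 0.1238 0.0933] [0.5561 0.129  0.1005]
650 600
side cover 463.03009033203125 342.7176208496094 (95.9115982055664, 131.0469207763672) 5.712533473968506 [[409.0, 403.0], [422.0, 273.0], [517.0, 282.0], [504.0, 413.0]]
 z [0.001  0.0042 0.0059 0.0083 0.0271 0.0313] rib [0.4608 0.3357 0.0272] 39
 clip [290.3 150.6] 7 [0.6148 0.4219 0.0603] [0.6204 0.4291 0.0646]
 clip [319.4 165.5] 11 [0.6043 0.1357 0.1284] [0.6099 0.1438 0.1312]
 clip [346.2 181.8] 19 [0.6332 0.0008 0.1261] [0.6422 0.0057 0.1349]
 clip [331.2 196.5] 10 [ 0.5754 -0.0112  0.0948] [ 0.5825 -0.0078  0.102 ]
575 475
```

View pics/topz.png

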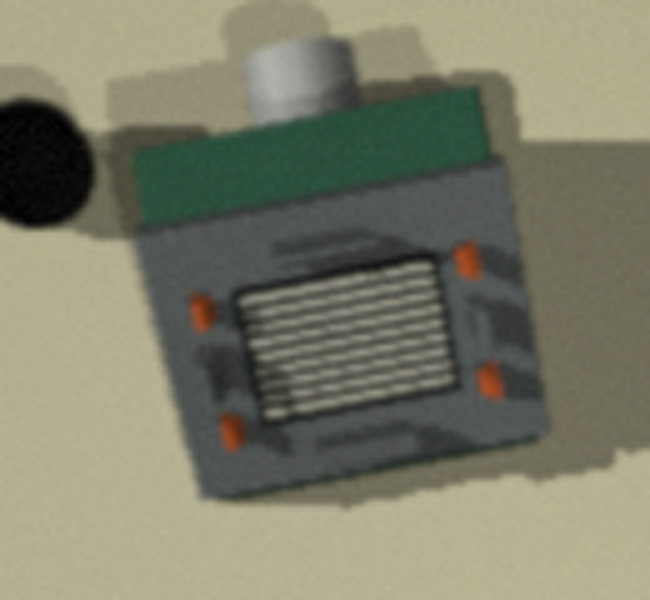

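View pics/sidez.png

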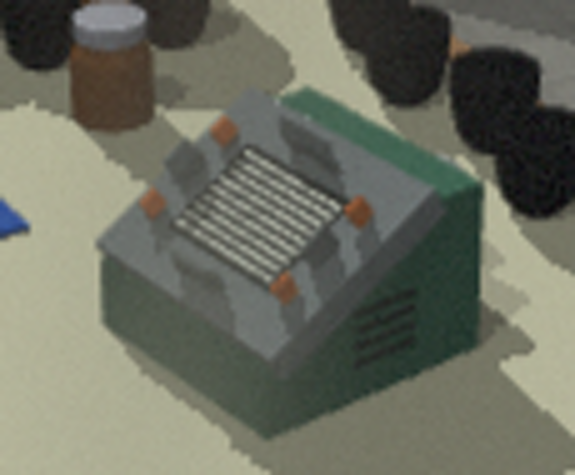

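Top crop: the clips are sharp in colour and the grille is bordered in black, with its corners near crop (238,293), (437,262), (458,385), (265,420). I'll cross-check the face from the grille, the clips and the depth plane.

```bash
python3 - <<'E'
from h import *
for n,(x0,y0),g in(("top",(230,110),[(238,293),(437,258),(458,385),(265,422)]),("side",(275,140),[(248,146),(347,206),(272,287),(176,224)])):
    s=dict(np.load(n+"0.npz")); g=(np.array(g,float)+.5)/5-.5+[x0,y0]
    hsv=cv2.cvtColor(s["image"],cv2.COLOR_RGB2HSV)
    m=np.zeros((400,640),np.uint8); cv2.fillConvexPoly(m,g.round().astype(int),1)
    P=cloud(s,m>0); c=P.mean(0); n_=np.linalg.svd(P-c)[2][2]; n_*=np.sign(n_[2]); d=(P-c)@n_
    print(n,"normal",n_.round(3),"tilt",np.degrees(np.arccos(n_[2])).round(1),"yaw",np.arctan2(-n_[1],-n_[0]).round(3),"rms",d.std().round(4),c.round(4))
    nn=np.array([-.489,-.103,.866]); G=onplane(s,g,nn,c); print(G.round(4).tolist(),G.mean(0).round(4))
    print([np.linalg.norm(G[i]-G[i-1]).round(4) for i in range(4)])
E
```

```text
top normal [-0.492 -0.106  0.864] tilt 30.2 yaw 0.212 rms 0.0019 [0.5966 0.0635 0.0999]
[[0.6171, 0.1191, 0.1181], [0.6367, 0.0186, 0.1172], [0.5757, 0.0072, 0.0814], [0.5546, 0.1078, 0.0814]] [0.596  0.0632 0.0995]
[np.float64(0.0733), np.float64(0.1024), np.float64(0.0717), np.float64(0.1027)]
side normal [-0.48  -0.045  0.876] tilt 28.8 yaw 0.093 rms 0.0044 [0.5955 0.0615 0.1024]
[[0.615, 0.1214, 0.1205], [0.6355, 0.0198, 0.12], [0.5756, 0.005, 0.0844], [0.5551, 0.1054, 0.0848]] [0.5953 0.0629 0.1024]
[np.float64(0.0716), np.float64(0.1036), np.float64(0.0712), np.float64(0.1025)]
```

```bash
cat >> h.py <<'E'
FO=np.array([.5962,.0633,.100]); FY=.206
def face(yaw=FY):
    t=np.pi/6; c,s=np.cos(yaw),np.sin(yaw)
    x=np.array([c*np.cos(t),s*np.cos(t),np.sin(t)]); z=np.array([-c*np.sin(t),-s*np.sin(t),np.cos(t)])
    return np.c_[x,np.cross(z,x),z]
def tool(F): # tool y along F x, tool z along -F z
    y=F[:,0]; z=-F[:,2]; return np.c_[np.cross(y,z),y,z]
def flat(yaw): return R.from_rotvec([0,0,yaw]).as_matrix()
def delta(p,Rt):
    from plant import r
    o=r.get_obs(); Rc=R.from_rotvec(o["eef_rot"]).as_matrix()
    print("t",o["time"],"pos",np.round(o["position"],4),"F",np.round(o["ft_force"],1),"w",round(float(o["gripper_width"]),4))
    print("turn",R.from_matrix(Rc.T@Rt).as_rotvec().round(3),"then shift(mm)",(1000*Rt.T@(p-np.array(o["position"]))).round(1))
def infFace():
    from plant import r
    o=r.get_obs(); F=face(); print("TCP in face mm",(1000*F.T@(np.array(o["position"])-FO)).round(1),"Fface",(F.T@np.array(o["ft_force"])).round(1))
E
python3 -c "
from h import *
delta(np.array([.4635,.3425,.10]),tool(flat(.09)))"
```

```text
t 0.1 pos [0.2432 0.6022 0.2302] F [-0.8  0.5 -1.4] w 0.0857
turn [-2.000e-03  1.000e-03  1.097e+00] then shift(mm) [-278.4  196.1  130.2]
```

```bash
python3 -m handwheel '[{"claw":0.045,"x":0,"y":0,"z":0,"wx":0,"wy":0,"wz":0.157},{"claw":0.045,"x":0,"y":0,"z":0,"wx":0,"wy":0,"wz":0.157},{"claw":0.045,"x":0,"y":0,"z":0,"wx":0,"wy":0,"wz":0.157},{"claw":0.045,"x":0,"y":0,"z":0,"wx":0,"wy":0,"wz":0.157},{"claw":0.045,"x":0,"y":0,"z":0,"wx":0,"wy":0,"wz":0.157},{"claw":0.045,"x":0,"y":0,"z":0,"wx":0,"wy":0,"wz":0.157},{"claw":0.045,"x":0,"y":0,"z":0,"wx":0,"wy":0,"wz":0.157},{"claw":0.045,"x":0,"y":0,"z":0,"wx":0,"wy":0,"wz":0}]' 40
python3 -m handwheel '[{"claw":0.045,"x":-0.042,"y":0.03,"z":0.0},{"claw":0.045,"x":-0.042,"y":0.03,"z":0.0},{"claw":0.045,"x":-0.042,"y":0.03,"z":0.02},{"claw":0.045,"x":-0.042,"y":0.03,"z":0.02},{"claw":0.045,"x":-0.042,"y":0.03,"z":0.02},{"claw":0.045,"x":-0.042,"y":0.03,"z":0.03},{"claw":0.045,"x":-0.026,"y":0.016,"z":0.04},{"claw":0.045,"x":0,"y":0,"z":0}]'
python3 -c "
from h import *
delta(np.array([.4635,.3425,.10]),tool(flat(.09)))"
```

```text
time: 1.1
position: [0.2433, 0.6024, 0.2307]
eef_rot: [2.119, 2.319, -0.002]
ft_force: [-0.5, 0.4, -0.6]
gripper_width: 0.0451
finger_force: 0.0
t 1.1 pos [0.2433 0.6024 0.2307] F [-0.5  0.4 -0.6] w 0.0451
turn [-0.001  0.001 -0.   ] then shift(mm) [-278.7  196.   130.7]invalid input
```

```bash
python3 -m handwheel '[{"claw":0.045,"x":-0.042,"y":0.03,"z":0.0,"wx":0,"wy":0,"wz":0},{"claw":0.045,"x":-0.042,"y":0.03,"z":0.0,"wx":0,"wy":0,"wz":0},{"claw":0.045,"x":-0.042,"y":0.03,"z":0.02,"wx":0,"wy":0,"wz":0},{"claw":0.045,"x":-0.042,"y":0.03,"z":0.02,"wx":0,"wy":0,"wz":0},{"claw":0.045,"x":-0.042,"y":0.03,"z":0.02,"wx":0,"wy":0,"wz":0},{"claw":0.045,"x":-0.042,"y":0.03,"z":0.03,"wx":0,"wy":0,"wz":0},{"claw":0.045,"x":-0.026,"y":0.016,"z":0.04,"wx":0,"wy":0,"wz":0},{"claw":0.045,"x":0,"y":0,"z":0,"wx":0,"wy":0,"wz":0}]'
python3 -c "
from h import *
delta(np.array([.4635,.3425,.009]),tool(flat(.09)))"
```

```text
time: 2.1
position: [0.4615, 0.3399, 0.0971]
eef_rot: [-2.121, -2.314, 0.012]
ft_force: [0.6, 0.9, -0.6]
gripper_width: 0.0452
finger_force: 0.0
t 2.1 pos [0.4615 0.3399 0.0971] F [ 0.6  0.9 -0.6] w 0.0452
turn [-0.007  0.004 -0.003] then shift(mm) [ 2.4  2.2 88.1]
```

```bash
python3 -m handwheel '[{"claw":0.045,"x":0,"y":0,"z":0.02,"wx":0,"wy":0,"wz":0},{"claw":0.045,"x":0,"y":0,"z":0.02,"wx":0,"wy":0,"wz":0},{"claw":0.045,"x":0,"y":0,"z":0.02,"wx":0,"wy":0,"wz":0},{"claw":0.045,"x":0,"y":0,"z":0.015,"wx":0,"wy":0,"wz":0},{"claw":0.045,"x":0,"y":0,"z":0.008,"wx":0,"wy":0,"wz":0},{"claw":0.045,"x":0,"y":0,"z":0.005,"wx":0,"wy":0,"wz":0},{"claw":0.045,"x":0,"y":0,"z":0,"wx":0,"wy":0,"wz":0},{"claw":0.045,"x":0,"y":0,"z":0,"wx":0,"wy":0,"wz":0}]'
python3 -c "
from h import *
delta(np.array([.4635,.3425,.009]),tool(flat(.09)))"
```

```text
time: 3.1
position: [0.4636, 0.3433, 0.014]
eef_rot: [2.121, 2.317, 0.002]
ft_force: [-1.2, 0.2, 0.3]
gripper_width: 0.0451
finger_force: 0.0
t 3.1 pos [0.4636 0.3433 0.014 ] F [-1.2  0.2  0.3] w 0.0451
turn [ 0.001 -0.001 -0.002] then shift(mm) [-0.7 -0.2  5. ]
```

Down 4 mm, then close.

```bash
python3 -m handwheel '[{"claw":0.045,"x":0,"y":0,"z":0.004,"wx":0,"wy":0,"wz":0},{"claw":0.03,"x":0,"y":0,"z":0,"wx":0,"wy":0,"wz":0},{"claw":0.02,"x":0,"y":0,"z":0,"wx":0,"wy":0,"wz":0},{"claw":0.01,"x":0,"y":0,"z":0,"wx":0,"wy":0,"wz":0},{"claw":0.0,"x":0,"y":0,"z":0,"wx":0,"wy":0,"wz":0},{"claw":0.0,"x":0,"y":0,"z":0,"wx":0,"wy":0,"wz":0},{"claw":0.0,"x":0,"y":0,"z":0,"wx":0,"wy":0,"wz":0},{"claw":0.0,"x":0,"y":0,"z":0,"wx":0,"wy":0,"wz":0}]' 50
python3 -c "
from h import *
delta(np.array([.4635,.3425,.009]),tool(flat(.09)))"
```

```text
time: 4.1
position: [0.4633, 0.3431, 0.0095]
eef_rot: [2.121, 2.317, 0.001]
ft_force: [0.4, 1.0, 1.8]
gripper_width: 0.0108
finger_force: 48.9
t 4.1 pos [0.4633 0.3431 0.0095] F [0.4 1.  1.8] w 0.0108
turn [ 0.    -0.    -0.002] then shift(mm) [-0.6  0.2  0.5]
```

```bash
python3 -m handwheel '[{"claw":0.0,"x":0,"y":0,"z":-0.01,"wx":0,"wy":0,"wz":0},{"claw":0.0,"x":0,"y":0,"z":-0.03,"wx":0,"wy":0,"wz":0},{"claw":0.0,"x":0,"y":0,"z":-0.05,"wx":0,"wy":0,"wz":0},{"claw":0.0,"x":0,"y":0,"z":-0.05,"wx":0,"wy":0,"wz":0},{"claw":0.0,"x":0,"y":0,"z":-0.05,"wx":0,"wy":0,"wz":0},{"claw":0.0,"x":0,"y":0,"z":-0.03,"wx":0,"wy":0,"wz":0},{"claw":0.0,"x":0,"y":0,"z":-0.01,"wx":0,"wy":0,"wz":0},{"claw":0.0,"x":0,"y":0,"z":0,"wx":0,"wy":0,"wz":0}]'
python3 - <<'E'
from h import *
from plant import r
F=face(); delta(FO+F[:,2]*.09,tool(F))
for n in("top","side"):
    s=r.snapshot(n); cv2.imwrite(f"pics/{n}1.png",s["image"][:,:,::-1]); np.savez(n+"1.npz",**s)
E
```

```text
time: 5.1
position: [0.4629, 0.3429, 0.239]
eef_rot: [-2.122, -2.317, 0.0]
ft_force: [-0.3, 0.0, -2.2]
gripper_width: 0.011
finger_force: 48.9
t 5.1 pos [0.4629 0.3429 0.239 ] F [-0.3  0.  -2.2] w 0.011
turn [-0.523  0.031 -0.115] then shift(mm) [-300.9   -6.    67.1]
```

View pics/top1.png

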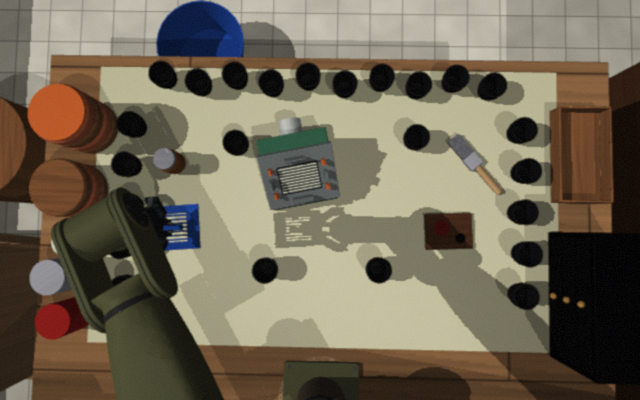

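The cover hangs held in the gripper. Its free (-y) end is visible at top pixels (199,206) to (200,248), and from it I can get the offset along the rib.

```bash
python3 - <<'E'
from h import *
o=np.array([.4629,.3429,.239-.0095]); C=flat(.09)
for n,pl in(("top",.0),("side",.0)):
    for k in "01":
        s=dict(np.load(n+k+".npz")); hsv=cv2.cvtColor(s["image"],cv2.COLOR_RGB2HSV)
        b=cv2.inRange(hsv,(100,120,50),(130,255,255)); v,u=np.nonzero(b)
        oo=o if k=="1" else np.array([.4633,.3431,0])
        q=(onplane(s,np.c_[u,v],np.array([0,0,1.]),oo+[0,0,.005])-oo)@C*1000
        q=q[(abs(q[:,0])<70)&(abs(q[:,1])<80)]
        print(n,k,len(q),"x",np.percentile(q[:,0],[0,1,99,100]).round(1),"y",np.percentile(q[:,1],[0,1,99,100]).round(1))
        e=q[q[:,1]<np.percentile(q[:,1],25)]
        b=[e[(e[:,0]>i)&(e[:,0]<i+8),1].min().round(1) for i in range(-44,40,8)]; print("  edge y by x",b)
E
```

```text
top 0 1134 x [-48.2 -47.   48.3  49.2] y [-64.9 -63.7  62.2  63. ]
  edge y by x [np.float64(-63.6), np.float64(-64.1), np.float64(-64.3), np.float64(-62.3), np.float64(-62.6), np.float64(-63.1), np.float64(-63.6), np.float64(-64.1), np.float64(-64.6), np.float64(-64.9), np.float64(-62.7)]
top 1 911 x [-48.  -47.3  48.4  49.2] y [-64.1 -63.5  12.9  15.5]
  edge y by x [np.float64(-63.5), np.float64(-62.0), np.float64(-62.4), np.float64(-62.9), np.float64(-63.3), np.float64(-63.8), np.float64(-64.1), np.float64(-62.4), np.float64(-62.8), np.float64(-63.2), np.float64(-63.6)]
side 0 348 x [-48.5 -48.2  46.5  47.8] y [-65.7 -64.8  61.9  65.6]
  edge y by x [np.float64(-63.9), np.float64(-61.1), np.float64(-64.8), np.float64(-62.0), np.float64(-65.7), np.float64(-64.8), np.float64(-60.1), np.float64(-65.7), np.float64(-62.9), np.float64(-64.7), np.float64(-63.8)]
side 1 294 x [-51.5 -50.9  45.4  46.9] y [-72.  -70.9  57.8  60.8]
  edge y by x [np.float64(-63.3), np.float64(-68.6), np.float64(-70.4), np.float64(-68.0), np.float64(-71.5), np.float64(-69.1), np.float64(-70.9), np.float64(-68.4), np.float64(-72.0), np.float64(-67.8), np.float64(-71.3)]
```

```bash
python3 - <<'E'
from h import *
o=np.array([.4629,.3429,.239-.0095]); C=flat(.09)
for n in("top","side"):
    s=dict(np.load(n+"1.npz")); hsv=cv2.cvtColor(s["image"],cv2.COLOR_RGB2HSV)
    b=cv2.inRange(hsv,(100,120,50),(130,255,255)); b=cv2.erode(b,np.ones((2,2)))
    q=(cloud(s,b>0)-o)@C*1000; q=q[(abs(q)<90).all(1)]; q=q[abs(q[:,2])<18]
    for a in range(-70,70,20):
        e=q[(q[:,1]>a)&(q[:,1]<a+20)]
        if len(e): print(n,a,len(e),np.median(e,0).round(1),e.min(0).round(1))
E
```

```text
top -70 250 [  0.6 -56.8   4.1] [-47.5 -63.9  -0.1]
top -50 230 [ -1.8 -43.7   4. ] [-48.  -50.    0.3]
top -30 102 [ -1.1 -20.3   3.8] [-47.7 -29.9  -0.7]
top -10 91 [26.6 -1.2  4.4] [-47.9  -9.8  -1.2]
side -70 38 [ 14.7 -59.6   3.9] [-47.6 -68.6  -1.8]
side -50 39 [ 13.  -39.9   4.5] [-47.8 -50.    1.7]
side -30 27 [ 23.  -23.    4.7] [-46.4 -29.1   0.6]
side -10 24 [25.2  0.   4.2] [-48.8  -9.2   0.4]
side 10 15 [-34.4  20.6   4.7] [-46.4  11.1   0.3]
side 30 26 [-28.1  39.7   4.6] [-49.3  31.1   1.5]
side 50 1 [-42.4  52.2   1.9] [-42.4  52.2   1.9]
```

```bash
python3 -m handwheel '[{"claw":0.0,"x":0,"y":0,"z":0,"wx":-0.1,"wy":0.006,"wz":-0.022},{"claw":0.0,"x":0,"y":0,"z":0,"wx":-0.131,"wy":0.008,"wz":-0.029},{"claw":0.0,"x":0,"y":0,"z":0,"wx":-0.131,"wy":0.008,"wz":-0.029},{"claw":0.0,"x":0,"y":0,"z":0,"wx":-0.131,"wy":0.008,"wz":-0.029},{"claw":0.0,"x":0,"y":0,"z":0,"wx":-0.03,"wy":0.001,"wz":-0.006},{"claw":0.0,"x":-0.02,"y":0,"z":0,"wx":0,"wy":0,"wz":0},{"claw":0.0,"x":-0.04,"y":0,"z":0,"wx":0,"wy":0,"wz":0},{"claw":0.0,"x":-0.04,"y":0,"z":0,"wx":0,"wy":0,"wz":0}]'
python3 -m handwheel '[{"claw":0.0,"x":-0.04,"y":0,"z":0,"wx":0,"wy":0,"wz":0},{"claw":0.0,"x":-0.04,"y":0,"z":0,"wx":0,"wy":0,"wz":0},{"claw":0.0,"x":-0.04,"y":0,"z":0,"wx":0,"wy":0,"wz":0},{"claw":0.0,"x":-0.04,"y":0,"z":0.01,"wx":0,"wy":0,"wz":0},{"claw":0.0,"x":-0.03,"y":-0.006,"z":0.02,"wx":0,"wy":0,"wz":0},{"claw":0.0,"x":-0.01,"y":0,"z":0.02,"wx":0,"wy":0,"wz":0},{"claw":0.0,"x":0,"y":0,"z":0.01,"wx":0,"wy":0,"wz":0},{"claw":0.0,"x":0,"y":0,"z":0,"wx":0,"wy":0,"wz":0}]'
python3 - <<'E'
from h import *
from plant import r
F=face(); delta(FO+F@[0,.0005,.0095+.035],tool(F)); infFace()
E
```

```text
time: 6.2
position: [0.4835, 0.2442, 0.2383]
eef_rot: [1.739, 2.14, 0.57]
ft_force: [0.0, -1.4, -2.6]
gripper_width: 0.0104
finger_force: 49.2
time: 7.2
position: [0.5483, 0.0547, 0.1829]
eef_rot: [1.74, 2.14, 0.571]
ft_force: [0.6, 0.6, -0.9]
gripper_width: 0.0107
finger_force: 49.2
t 7.2 pos [0.5483 0.0547 0.1829] F [ 0.6  0.6 -0.9] w 0.0107
turn [-0.003 -0.001 -0.001] then shift(mm) [-0.9  0.7 51.6]
TCP in face mm [-0.7  1.4 96.1] Fface [ 0.2  0.4 -1.1]
```

```bash
python3 -m handwheel '[{"claw":0.0,"x":-0.001,"y":0.0007,"z":0.01,"wx":0,"wy":0,"wz":0},{"claw":0.0,"x":0,"y":0,"z":0.015,"wx":0,"wy":0,"wz":0},{"claw":0.0,"x":0,"y":0,"z":0.015,"wx":0,"wy":0,"wz":0},{"claw":0.0,"x":0,"y":0,"z":0.01,"wx":0,"wy":0,"wz":0},{"claw":0.0,"x":0,"y":0,"z":0.005,"wx":0,"wy":0,"wz":0},{"claw":0.0,"x":0,"y":0,"z":0,"wx":0,"wy":0,"wz":0},{"claw":0.0,"x":0,"y":0,"z":0,"wx":0,"wy":0,"wz":0},{"claw":0.0,"x":0,"y":0,"z":0,"wx":0,"wy":0,"wz":0}]'
python3 - <<'E'
from h import *
from plant import r
F=face(); delta(FO+F@[0,.0005,.0095+.035],tool(F)); infFace()
for n,(x0,y0,x1,y1) in(("top",(230,110,350,220)),("side",(275,130,390,225))):
    s=r.snapshot(n); np.savez(n+"2.npz",**s); cv2.imwrite(f"pics/{n}2.png",cv2.resize(s["image"][y0:y1,x0:x1,::-1],None,fx=5,fy=5,interpolation=2))
E
python3 -c "
import cv2,numpy as np
a=cv2.imread('pics/top2.png');b=cv2.imread('pics/side2.png')
h=max(a.shape[0],b.shape[0]);p=[cv2.copyMakeBorder(i,0,h-i.shape[0],0,0,0) for i in(a,b)]
i=np.hstack(p);cv2.imwrite('pics/both2.png',cv2.resize(i,(800,int(800*h/i.shape[1]))))"
```

```text
time: 8.2
position: [0.5766, 0.0591, 0.1377]
eef_rot: [1.737, 2.137, 0.574]
ft_force: [-0.4, 0.2, -1.3]
gripper_width: 0.0112
finger_force: 49.2
t 8.2 pos [0.5766 0.0591 0.1377] F [-0.4  0.2 -1.3] w 0.0112
turn [ 0.001  0.    -0.   ] then shift(mm) [ 0.6 -1.5 -1.8]
TCP in face mm [ 1.5 -0.1 42.7] Fface [-1.   0.2 -1. ]
```

View pics/both2.png

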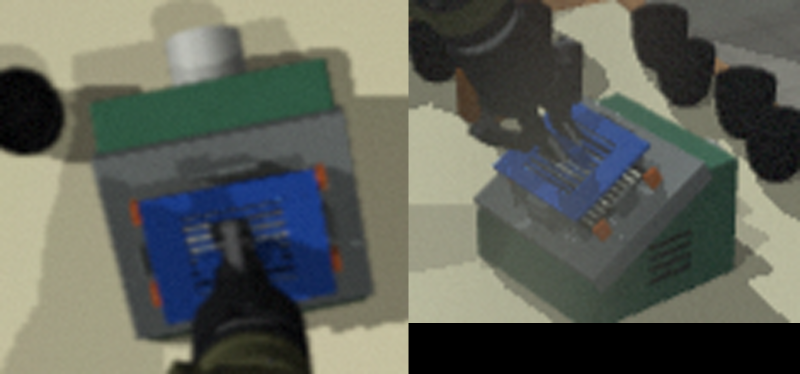

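The cover hovers square above the frame, between the clips, with its top and both side edges visible in the left (top-camera) half. I'll measure its offset against the face before lowering.

```bash
python3 - <<'E'
from h import *
F=face()
for n in("top","side"):
    s=dict(np.load(n+"2.npz")); hsv=cv2.cvtColor(s["image"],cv2.COLOR_RGB2HSV)
    b=cv2.inRange(hsv,(100,120,50),(130,255,255)); v,u=np.nonzero(b)
    q=(onplane(s,np.c_[u,v],F[:,2],FO+F[:,2]*.0382)-FO)@F*1000; q=q[(abs(q[:,:2])<90).all(1)]
    print(n,"y edges by x",[(a,q[(q[:,0]>a)&(q[:,0]<a+10),1].min().round(1),q[(q[:,0]>a)&(q[:,0]<a+10),1].max().round(1)) for a in range(-40,50,10)])
    print(" x max by y",[(a,q[(q[:,1]>a)&(q[:,1]<a+10),0].min().round(1),q[(q[:,1]>a)&(q[:,1]<a+10),0].max().round(1)) for a in range(-60,60,10)])
    o=cv2.inRange(hsv,(3,120,80),(16,255,255)); k,l,st,ce=cv2.connectedComponentsWithStats(o)
    for i in range(1,k):
        c=((onplane(s,ce[i:i+1],F[:,2],FO+F[:,2]*.012)-FO)@F*1000)[0]
        if abs(c[0])<60 and abs(c[1])<90: print(" clip",c.round(1),st[i,4])
s=dict(np.load("top0.npz")); hsv=cv2.cvtColor(s["image"],cv2.COLOR_RGB2HSV)
o=cv2.inRange(hsv,(3,120,80),(16,255,255)); k,l,st,ce=cv2.connectedComponentsWithStats(o)
for i in range(1,k):
    c=((onplane(s,ce[i:i+1],F[:,2],FO+F[:,2]*.014)-FO)@F*1000)[0]
    if abs(c[0])<60 and abs(c[1])<90: print(" clip0",c.round(1),st[i,4])
E
```

```text
top y edges by x [(-40, np.float64(-63.2), np.float64(64.3)), (-30, np.float64(-62.1), np.float64(63.2)), (-20, np.float64(-63.8), np.float64(63.3)), (-10, np.float64(-65.6), np.float64(65.1)), (0, np.float64(-64.5), np.float64(65.8)), (10, np.float64(-65.8), np.float64(65.8)), (20, np.float64(-65.5), np.float64(65.3)), (30, np.float64(-64.0), np.float64(64.2)), (40, np.float64(-62.9), np.float64(63.6))]
 x max by y [(-60, np.float64(-47.3), np.float64(52.9)), (-50, np.float64(-47.4), np.float64(54.3)), (-40, np.float64(-48.1), np.float64(54.2)), (-30, np.float64(-41.0), np.float64(54.1)), (-20, np.float64(-30.6), np.float64(54.6)), (-10, np.float64(24.2), np.float64(54.0)), (0, np.float64(26.2), np.float64(53.8)), (10, np.float64(-8.8), np.float64(52.8)), (20, np.float64(-29.0), np.float64(53.6)), (30, np.float64(-38.4), np.float64(53.0)), (40, np.float64(-46.1), np.float64(53.5)), (50, np.float64(-47.3), np.float64(52.9))]
 clip [ 35.8 -69.4  12. ] 14
 clip [35.5 71.6 12. ] 14
 clip [-35.4 -69.2  12. ] 9
 clip [-33.4  71.7  12. ] 14Traceback (most recent call last):
  File "<stdin>", line 7, in <module>
    return umr_minimum(a, axis, None, out, keepdims, initial, where)
ValueError: zero-size array to reduction operation minimum which has no identity
```

```bash
python3 -m handwheel '[{"claw":0.0,"x":-0.001,"y":-0.0012,"z":0.002,"wx":0,"wy":0,"wz":0},{"claw":0.0,"x":0,"y":0,"z":0.002,"wx":0,"wy":0,"wz":0},{"claw":0.0,"x":0,"y":0,"z":0.002,"wx":0,"wy":0,"wz":0},{"claw":0.0,"x":0,"y":0,"z":0.002,"wx":0,"wy":0,"wz":0},{"claw":0.0,"x":0,"y":0,"z":0.002,"wx":0,"wy":0,"wz":0},{"claw":0.0,"x":0,"y":0,"z":0,"wx":0,"wy":0,"wz":0},{"claw":0.0,"x":0,"y":0,"z":0,"wx":0,"wy":0,"wz":0},{"claw":0.0,"x":0,"y":0,"z":0,"wx":0,"wy":0,"wz":0}]'
python3 - <<'E'
from h import *
infFace()
E
```

```text
time: 9.3
position: [0.5804, 0.059, 0.1278]
eef_rot: [1.738, 2.137, 0.573]
ft_force: [0.6, 0.3, -2.2]
gripper_width: 0.0108
finger_force: 49.2
TCP in face mm [-0.2 -1.  32.2] Fface [-0.6  0.2 -2.2]
```

```bash
python3 -m handwheel '[{"claw":0.0,"x":0.0018,"y":0.0004,"z":0,"wx":0,"wy":0,"wz":0},{"claw":0.0,"x":0,"y":0,"z":0.002,"wx":0,"wy":0,"wz":0},{"claw":0.0,"x":0,"y":0,"z":0.002,"wx":0,"wy":0,"wz":0},{"claw":0.0,"x":0,"y":0,"z":0.001,"wx":0,"wy":0,"wz":0},{"claw":0.0,"x":0,"y":0,"z":0.001,"wx":0,"wy":0,"wz":0},{"claw":0.0,"x":0,"y":0,"z":0,"wx":0,"wy":0,"wz":0},{"claw":0.0,"x":0,"y":0,"z":0,"wx":0,"wy":0,"wz":0},{"claw":0.0,"x":0,"y":0,"z":0,"wx":0,"wy":0,"wz":0}]'
python3 - <<'E'
from h import *
infFace()
E
```

```text
time: 10.3
position: [0.5833, 0.0614, 0.1228]
eef_rot: [1.738, 2.137, 0.573]
ft_force: [-0.9, -0.0, -1.0]
gripper_width: 0.0107
finger_force: 49.2
TCP in face mm [ 0.1  0.8 26.2] Fface [-1.3  0.2 -0.4]
```

```bash
python3 -m handwheel '[{"claw":0.0,"x":0,"y":0,"z":0.001,"wx":0,"wy":0,"wz":0},{"claw":0.0,"x":0,"y":0,"z":0.001,"wx":0,"wy":0,"wz":0},{"claw":0.0,"x":0,"y":0,"z":0.001,"wx":0,"wy":0,"wz":0},{"claw":0.0,"x":0,"y":0,"z":0.0005,"wx":0,"wy":0,"wz":0},{"claw":0.0,"x":0,"y":0,"z":0,"wx":0,"wy":0,"wz":0},{"claw":0.0,"x":0,"y":0,"z":0,"wx":0,"wy":0,"wz":0},{"claw":0.0,"x":0,"y":0,"z":0,"wx":0,"wy":0,"wz":0},{"claw":0.0,"x":0,"y":0,"z":0,"wx":0,"wy":0,"wz":0}]'
python3 - <<'E'
from h import *
infFace()
E
```

```text
time: 11.3
position: [0.585, 0.0618, 0.1197]
eef_rot: [1.738, 2.138, 0.573]
ft_force: [-0.2, -0.3, -1.5]
gripper_width: 0.011
finger_force: 49.2
TCP in face mm [ 0.1  0.8 22.7] Fface [-1.  -0.3 -1.1]
```

```bash
python3 -m handwheel '[{"claw":0.0,"x":0,"y":0,"z":0.0005,"wx":0,"wy":0,"wz":0},{"claw":0.0,"x":0,"y":0,"z":0.0005,"wx":0,"wy":0,"wz":0},{"claw":0.0,"x":0,"y":0,"z":0.0005,"wx":0,"wy":0,"wz":0},{"claw":0.0,"x":0,"y":0,"z":0,"wx":0,"wy":0,"wz":0},{"claw":0.0,"x":0,"y":0,"z":0,"wx":0,"wy":0,"wz":0},{"claw":0.0,"x":0,"y":0,"z":0,"wx":0,"wy":0,"wz":0},{"claw":0.0,"x":0,"y":0,"z":0,"wx":0,"wy":0,"wz":0},{"claw":0.0,"x":0,"y":0,"z":0,"wx":0,"wy":0,"wz":0}]'
python3 - <<'E'
from h import *
infFace()
E
```

```text
time: 12.3
position: [0.5861, 0.0618, 0.1187]
eef_rot: [1.737, 2.137, 0.573]
ft_force: [-1.4, -4.1, 3.3]
gripper_width: 0.0109
finger_force: 49.9
TCP in face mm [ 0.5  0.6 21.4] Fface [-0.3 -3.7  4. ]
```

On the ramps (about 5 N, at the expected 12 mm). Releasing and backing off.

```bash
python3 -m handwheel '[{"claw":0.02,"x":0,"y":0,"z":0,"wx":0,"wy":0,"wz":0},{"claw":0.035,"x":0,"y":0,"z":0,"wx":0,"wy":0,"wz":0},{"claw":0.035,"x":0,"y":0,"z":0,"wx":0,"wy":0,"wz":0},{"claw":0.035,"x":0,"y":0,"z":0,"wx":0,"wy":0,"wz":0},{"claw":0.035,"x":0,"y":0,"z":-0.01,"wx":0,"wy":0,"wz":0},{"claw":0.035,"x":0,"y":0,"z":-0.03,"wx":0,"wy":0,"wz":0},{"claw":0.035,"x":0,"y":0,"z":-0.03,"wx":0,"wy":0,"wz":0},{"claw":0.035,"x":0,"y":0,"z":0,"wx":0,"wy":0,"wz":0}]'
cat >> h.py <<'E'
def cover_look(tag):
    from plant import r
    F=face(); ims=[]
    for n,(x0,y0,x1,y1) in(("top",(230,110,350,220)),("side",(275,130,390,225))):
        s=r.snapshot(n); i=s["image"][y0:y1,x0:x1,::-1]; ims.append(cv2.resize(i,(400,int(400*(y1-y0)/(x1-x0))),interpolation=2))
        b=cv2.inRange(cv2.cvtColor(s["image"],cv2.COLOR_RGB2HSV),(100,120,50),(130,255,255))
        q=(cloud(s,b>0)-FO)@F*1000; q=q[(abs(q[:,0])<52)&(abs(q[:,1])<70)&(q[:,2]>-10)&(q[:,2]<50)]
        for X in(-1,1):
            for Y in(-1,1):
                e=q[(q[:,0]*X>20)&(q[:,1]*Y>32)]
                if len(e)>3: print(n,"corner",X,Y,len(e),"top z median",np.median(e[:,2]).round(1),end="; ")
        print()
    h=max(i.shape[0] for i in ims)
    cv2.imwrite(f"pics/{tag}.png",np.hstack([cv2.copyMakeBorder(i,0,h-i.shape[0],0,0,0) for i in ims]))
E
python3 -c "
from h import *
infFace(); cover_look('rest')"
```

```text
time: 13.3
position: [0.5526, 0.0546, 0.1827]
eef_rot: [1.734, 2.133, 0.577]
ft_force: [0.7, -0.1, -1.1]
gripper_width: 0.0353
finger_force: 0.0
TCP in face mm [ 2.9  0.4 93.8] Fface [ 0.  -0.2 -1.3]
top corner -1 -1 124 top z median 15.1; top corner -1 1 136 top z median 15.9; top corner 1 -1 143 top z median 15.4; top corner 1 1 151 top z median 16.0; 
side corner -1 -1 39 top z median 18.1; side corner 1 -1 63 top z median 18.4; side corner 1 1 12 top z median 17.6;
```

View pics/rest.png

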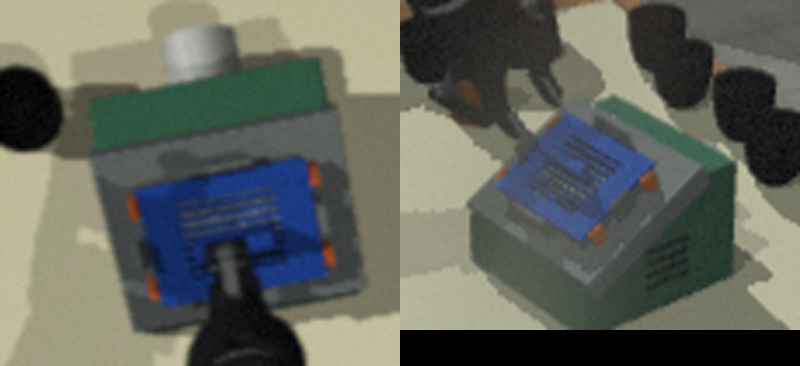

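The cover lies level on the ramps, inside the lips, between the four clips. Now corner 0 (x=-34, y=-42) with the fingers shut.

```bash
python3 -m handwheel '[{"claw":0.0,"x":-0.015,"y":-0.01,"z":0,"wx":0,"wy":0,"wz":0},{"claw":0.0,"x":-0.015,"y":-0.015,"z":0,"wx":0,"wy":0,"wz":0},{"claw":0.0,"x":-0.0125,"y":-0.01,"z":0.01,"wx":0,"wy":0,"wz":0},{"claw":0.0,"x":0,"y":0,"z":0.02,"wx":0,"wy":0,"wz":0},{"claw":0.0,"x":0,"y":0,"z":0.02,"wx":0,"wy":0,"wz":0},{"claw":0.0,"x":0,"y":0,"z":0.01,"wx":0,"wy":0,"wz":0},{"claw":0.0,"x":0,"y":0,"z":0,"wx":0,"wy":0,"wz":0},{"claw":0.0,"x":0,"y":0,"z":0,"wx":0,"wy":0,"wz":0}]'
python3 - <<'E'
from h import *
infFace(); delta(FO+face()@[-.034,-.042,.02],tool(face()))
E
```

```text
time: 14.4
position: [0.56, 0.0132, 0.1098]
eef_rot: [1.738, 2.137, 0.573]
ft_force: [-0.7, -0.6, 0.3]
gripper_width: -0.0004
finger_force: 0.0
TCP in face mm [-34.6 -41.7  31.3] Fface [-0.5 -0.4  0.6]
t 14.4 pos [0.56   0.0132 0.1098] F [-0.7 -0.6  0.3] w -0.0004
turn [ 0. -0. -0.] then shift(mm) [-0.3  0.6 11.3]
```

```bash
python3 -m handwheel '[{"claw":0.0,"x":0,"y":0,"z":0.008,"wx":0,"wy":0,"wz":0},{"claw":0.0,"x":0,"y":0,"z":0.003,"wx":0,"wy":0,"wz":0},{"claw":0.0,"x":0,"y":0,"z":0.002,"wx":0,"wy":0,"wz":0},{"claw":0.0,"x":0,"y":0,"z":0.002,"wx":0,"wy":0,"wz":0},{"claw":0.0,"x":0,"y":0,"z":0.002,"wx":0,"wy":0,"wz":0},{"claw":0.0,"x":0,"y":0,"z":0.001,"wx":0,"wy":0,"wz":0},{"claw":0.0,"x":0,"y":0,"z":0.001,"wx":0,"wy":0,"wz":0},{"claw":0.0,"x":0,"y":0,"z":0,"wx":0,"wy":0,"wz":0}]'
python3 - <<'E'
from h import *
infFace()
E
```

```text
time: 15.4
position: [0.5694, 0.0151, 0.0934]
eef_rot: [1.737, 2.137, 0.573]
ft_force: [0.2, -0.1, -0.1]
gripper_width: -0.0001
finger_force: 0.0
TCP in face mm [-34.6 -41.7  12.3] Fface [ 0.1 -0.1 -0.2]
```

```bash
python3 -m handwheel '[{"claw":0.0,"x":0,"y":0,"z":0.001,"wx":0,"wy":0,"wz":0},{"claw":0.0,"x":0,"y":0,"z":0.001,"wx":0,"wy":0,"wz":0},{"claw":0.0,"x":0,"y":0,"z":0.001,"wx":0,"wy":0,"wz":0},{"claw":0.0,"x":0,"y":0,"z":0.001,"wx":0,"wy":0,"wz":0},{"claw":0.0,"x":0,"y":0,"z":0.001,"wx":0,"wy":0,"wz":0},{"claw":0.0,"x":0,"y":0,"z":0,"wx":0,"wy":0,"wz":0},{"claw":0.0,"x":0,"y":0,"z":0,"wx":0,"wy":0,"wz":0},{"claw":0.0,"x":0,"y":0,"z":0,"wx":0,"wy":0,"wz":0}]'
python3 - <<'E'
from h import *
infFace(); cover_look('p0')
E
```

```text
time: 16.4
position: [0.5717, 0.0155, 0.0893]
eef_rot: [1.737, 2.138, 0.573]
ft_force: [-7.4, -1.9, 7.9]
gripper_width: -0.0002
finger_force: 5.2
TCP in face mm [-34.6 -41.7   7.6] Fface [-2.7 -0.4 10.6]
top corner -1 -1 22 top z median 4.2; top corner -1 1 132 top z median 14.2; top corner 1 -1 136 top z median 9.2; top corner 1 1 147 top z median 17.9; 
side corner 1 -1 58 top z median 11.2;
```

View pics/p0.png

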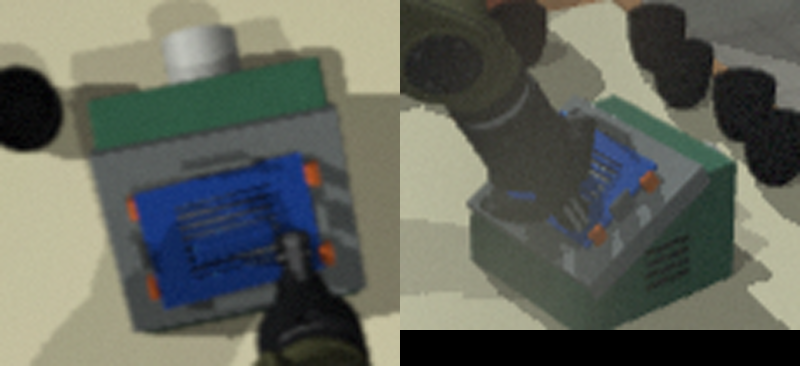

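Corner 0 (lower right in the top view) has gone down and the opposite side is still up. Pressing a little further to be sure of the snap.

```bash
python3 -m handwheel '[{"claw":0.0,"x":0,"y":0,"z":0.0005,"wx":0,"wy":0,"wz":0},{"claw":0.0,"x":0,"y":0,"z":0.0005,"wx":0,"wy":0,"wz":0},{"claw":0.0,"x":0,"y":0,"z":0.0005,"wx":0,"wy":0,"wz":0},{"claw":0.0,"x":0,"y":0,"z":0.0005,"wx":0,"wy":0,"wz":0},{"claw":0.0,"x":0,"y":0,"z":0,"wx":0,"wy":0,"wz":0},{"claw":0.0,"x":0,"y":0,"z":0,"wx":0,"wy":0,"wz":0},{"claw":0.0,"x":0,"y":0,"z":0,"wx":0,"wy":0,"wz":0},{"claw":0.0,"x":0,"y":0,"z":0,"wx":0,"wy":0,"wz":0}]'
python3 - <<'E'
from h import *
infFace()
E
```

```text
time: 17.5
position: [0.5722, 0.0157, 0.0889]
eef_rot: [1.737, 2.14, 0.572]
ft_force: [-24.8, -4.6, 23.9]
gripper_width: 0.0
finger_force: 16.8
TCP in face mm [-34.4 -41.7   7. ] Fface [-9.9  0.5 33.3]
```

33 N with a hard stop: seated. Next is corner 2 (x=+34, y=-42).

```bash
python3 -m handwheel '[{"claw":0.0,"x":0,"y":0,"z":-0.01,"wx":0,"wy":0,"wz":0},{"claw":0.0,"x":0,"y":0,"z":-0.015,"wx":0,"wy":0,"wz":0},{"claw":0.0,"x":0,"y":0.02,"z":0,"wx":0,"wy":0,"wz":0},{"claw":0.0,"x":0,"y":0.03,"z":0,"wx":0,"wy":0,"wz":0},{"claw":0.0,"x":0,"y":0.018,"z":0,"wx":0,"wy":0,"wz":0},{"claw":0.0,"x":0,"y":0,"z":0.007,"wx":0,"wy":0,"wz":0},{"claw":0.0,"x":0,"y":0,"z":0.007,"wx":0,"wy":0,"wz":0},{"claw":0.0,"x":0,"y":0,"z":0,"wx":0,"wy":0,"wz":0}]'
python3 -m handwheel '[{"claw":0.0,"x":0,"y":0,"z":0.001,"wx":0,"wy":0,"wz":0},{"claw":0.0,"x":0,"y":0,"z":0.001,"wx":0,"wy":0,"wz":0},{"claw":0.0,"x":0,"y":0,"z":0.001,"wx":0,"wy":0,"wz":0},{"claw":0.0,"x":0,"y":0,"z":0.001,"wx":0,"wy":0,"wz":0},{"claw":0.0,"x":0,"y":0,"z":0.001,"wx":0,"wy":0,"wz":0},{"claw":0.0,"x":0,"y":0,"z":0.001,"wx":0,"wy":0,"wz":0},{"claw":0.0,"x":0,"y":0,"z":0.001,"wx":0,"wy":0,"wz":0},{"claw":0.0,"x":0,"y":0,"z":0.001,"wx":0,"wy":0,"wz":0}]'
python3 - <<'E'
from h import *
infFace()
E
```

```text
time: 18.5
position: [0.6233, 0.0268, 0.128]
eef_rot: [1.741, 2.14, 0.571]
ft_force: [0.3, -1.3, 0.2]
gripper_width: 0.0002
finger_force: 0.0
time: 19.5
position: [0.6288, 0.0275, 0.1235]
eef_rot: [1.738, 2.138, 0.573]
ft_force: [0.1, -0.5, 1.1]
gripper_width: 0.0001
finger_force: 0.0
TCP in face mm [ 33.  -41.7   8. ] Fface [ 0.5 -0.5  1. ]
```

```bash
python3 -m handwheel '[{"claw":0.0,"x":0,"y":0,"z":0.001,"wx":0,"wy":0,"wz":0},{"claw":0.0,"x":0,"y":0,"z":0.0005,"wx":0,"wy":0,"wz":0},{"claw":0.0,"x":0,"y":0,"z":0.0005,"wx":0,"wy":0,"wz":0},{"claw":0.0,"x":0,"y":0,"z":0.0005,"wx":0,"wy":0,"wz":0},{"claw":0.0,"x":0,"y":0,"z":0,"wx":0,"wy":0,"wz":0},{"claw":0.0,"x":0,"y":0,"z":0,"wx":0,"wy":0,"wz":0},{"claw":0.0,"x":0,"y":0,"z":0,"wx":0,"wy":0,"wz":0},{"claw":0.0,"x":0,"y":0,"z":0,"wx":0,"wy":0,"wz":0}]'
python3 - <<'E'
from h import *
infFace()
E
```

```text
time: 20.5
position: [0.6296, 0.0277, 0.1224]
eef_rot: [1.738, 2.139, 0.572]
ft_force: [-11.7, -1.8, 9.7]
gripper_width: 0.0002
finger_force: 7.3
TCP in face mm [ 33.2 -41.7   6.7] Fface [-5.4  0.7 14.3]
```

```bash
python3 -m handwheel '[{"claw":0.0,"x":0,"y":0,"z":0.0005,"wx":0,"wy":0,"wz":0},{"claw":0.0,"x":0,"y":0,"z":0.0005,"wx":0,"wy":0,"wz":0},{"claw":0.0,"x":0,"y":0,"z":0.0003,"wx":0,"wy":0,"wz":0},{"claw":0.0,"x":0,"y":0,"z":0,"wx":0,"wy":0,"wz":0},{"claw":0.0,"x":0,"y":0,"z":0,"wx":0,"wy":0,"wz":0},{"claw":0.0,"x":0,"y":0,"z":0,"wx":0,"wy":0,"wz":0},{"claw":0.0,"x":0,"y":0,"z":0,"wx":0,"wy":0,"wz":0},{"claw":0.0,"x":0,"y":0,"z":0,"wx":0,"wy":0,"wz":0}]'
python3 - <<'E'
from h import *
infFace(); cover_look('p2')
E
```

```text
time: 21.5
position: [0.6298, 0.0278, 0.1222]
eef_rot: [1.737, 2.14, 0.572]
ft_force: [-22.9, -3.5, 20.1]
gripper_width: 0.0003
finger_force: 13.9
TCP in face mm [ 33.3 -41.7   6.4] Fface [-10.    1.2  29. ]
top corner -1 1 135 top z median 12.2; top corner 1 -1 26 top z median 3.6; top corner 1 1 140 top z median 11.4; 
side corner -1 -1 33 top z median 8.1; side corner 1 -1 12 top z median 4.6;
```

Corner 2 is home. Now across to corner 3 (x=+34, y=+42).

```bash
python3 -m handwheel '[{"claw":0.0,"x":0,"y":0,"z":-0.015,"wx":0,"wy":0,"wz":0},{"claw":0.0,"x":0,"y":0,"z":-0.025,"wx":0,"wy":0,"wz":0},{"claw":0.0,"x":0.025,"y":0,"z":0,"wx":0,"wy":0,"wz":0},{"claw":0.0,"x":0.034,"y":0,"z":0,"wx":0,"wy":0,"wz":0},{"claw":0.0,"x":0.025,"y":0,"z":0,"wx":0,"wy":0,"wz":0},{"claw":0.0,"x":0,"y":0,"z":0.013,"wx":0,"wy":0,"wz":0},{"claw":0.0,"x":0,"y":0,"z":0.01,"wx":0,"wy":0,"wz":0},{"claw":0.0,"x":0,"y":0,"z":0,"wx":0,"wy":0,"wz":0}]'
python3 -m handwheel '[{"claw":0.0,"x":0,"y":0,"z":0.002,"wx":0,"wy":0,"wz":0},{"claw":0.0,"x":0,"y":0,"z":0.002,"wx":0,"wy":0,"wz":0},{"claw":0.0,"x":0,"y":0,"z":0.002,"wx":0,"wy":0,"wz":0},{"claw":0.0,"x":0,"y":0,"z":0.002,"wx":0,"wy":0,"wz":0},{"claw":0.0,"x":0,"y":0,"z":0.002,"wx":0,"wy":0,"wz":0},{"claw":0.0,"x":0,"y":0,"z":0.002,"wx":0,"wy":0,"wz":0},{"claw":0.0,"x":0,"y":0,"z":0.002,"wx":0,"wy":0,"wz":0},{"claw":0.0,"x":0,"y":0,"z":0,"wx":0,"wy":0,"wz":0}]'
python3 - <<'E'
from h import *
infFace()
E
```

```text
time: 22.6
position: [0.6048, 0.1076, 0.1332]
eef_rot: [1.741, 2.138, 0.57]
ft_force: [0.5, -0.5, 0.3]
gripper_width: -0.0003
finger_force: 0.0
time: 23.6
position: [0.6125, 0.11, 0.1236]
eef_rot: [1.737, 2.137, 0.574]
ft_force: [-1.7, -0.6, 3.6]
gripper_width: -0.0001
finger_force: 2.0
TCP in face mm [33.9 42.4  7.7] Fface [ 0.3 -0.2  4. ]
```

```bash
python3 -m handwheel '[{"claw":0.0,"x":0,"y":0,"z":0.001,"wx":0,"wy":0,"wz":0},{"claw":0.0,"x":0,"y":0,"z":0.001,"wx":0,"wy":0,"wz":0},{"claw":0.0,"x":0,"y":0,"z":0.001,"wx":0,"wy":0,"wz":0},{"claw":0.0,"x":0,"y":0,"z":0.0005,"wx":0,"wy":0,"wz":0},{"claw":0.0,"x":0,"y":0,"z":0,"wx":0,"wy":0,"wz":0},{"claw":0.0,"x":0,"y":0,"z":0,"wx":0,"wy":0,"wz":0},{"claw":0.0,"x":0,"y":0,"z":0,"wx":0,"wy":0,"wz":0},{"claw":0.0,"x":0,"y":0,"z":0,"wx":0,"wy":0,"wz":0}]'
python3 - <<'E'
from h import *
infFace(); cover_look('p3')
E
```

```text
time: 24.6
position: [0.6129, 0.11, 0.1207]
eef_rot: [1.738, 2.14, 0.571]
ft_force: [-17.0, -3.3, 15.1]
gripper_width: 0.0001
finger_force: 10.4
TCP in face mm [32.7 42.3  5. ] Fface [-7.4  0.3 21.8]
top corner -1 -1 122 top z median 3.6; top corner 1 -1 131 top z median 3.7; top corner 1 1 4 top z median 3.6; 
side corner 1 -1 43 top z median 5.5;
```

Corner 3 is at its stop. Last is corner 1 (x=-34, y=+42).

```bash
python3 -m handwheel '[{"claw":0.0,"x":0,"y":0,"z":0.0007,"wx":0,"wy":0,"wz":0},{"claw":0.0,"x":0,"y":0,"z":0,"wx":0,"wy":0,"wz":0},{"claw":0.0,"x":0,"y":0,"z":-0.01,"wx":0,"wy":0,"wz":0},{"claw":0.0,"x":0,"y":0,"z":-0.018,"wx":0,"wy":0,"wz":0},{"claw":0.0,"x":0,"y":-0.02,"z":0,"wx":0,"wy":0,"wz":0},{"claw":0.0,"x":0,"y":-0.03,"z":0,"wx":0,"wy":0,"wz":0},{"claw":0.0,"x":0,"y":-0.018,"z":0,"wx":0,"wy":0,"wz":0},{"claw":0.0,"x":0,"y":0,"z":0.006,"wx":0,"wy":0,"wz":0}]'
python3 -m handwheel '[{"claw":0.0,"x":0,"y":0,"z":0.006,"wx":0,"wy":0,"wz":0},{"claw":0.0,"x":0,"y":0,"z":0.003,"wx":0,"wy":0,"wz":0},{"claw":0.0,"x":0,"y":0,"z":0.002,"wx":0,"wy":0,"wz":0},{"claw":0.0,"x":0,"y":0,"z":0.002,"wx":0,"wy":0,"wz":0},{"claw":0.0,"x":0,"y":0,"z":0.002,"wx":0,"wy":0,"wz":0},{"claw":0.0,"x":0,"y":0,"z":0.002,"wx":0,"wy":0,"wz":0},{"claw":0.0,"x":0,"y":0,"z":0.002,"wx":0,"wy":0,"wz":0},{"claw":0.0,"x":0,"y":0,"z":0.001,"wx":0,"wy":0,"wz":0}]'
python3 - <<'E'
from h import *
infFace()
E
```

```text
time: 25.7
position: [0.5445, 0.0959, 0.103]
eef_rot: [1.739, 2.138, 0.572]
ft_force: [0.3, -0.7, -0.6]
gripper_width: -0.0001
finger_force: 0.0
time: 26.7
position: [0.5555, 0.098, 0.0869]
eef_rot: [1.738, 2.138, 0.573]
ft_force: [-0.0, -1.2, 0.4]
gripper_width: 0.0001
finger_force: 0.7
TCP in face mm [-34.9  42.3   5. ] Fface [-0.  -1.2  0.5]
```

```bash
python3 -m handwheel '[{"claw":0.0,"x":0,"y":0,"z":0.001,"wx":0,"wy":0,"wz":0},{"claw":0.0,"x":0,"y":0,"z":0.001,"wx":0,"wy":0,"wz":0},{"claw":0.0,"x":0,"y":0,"z":0.001,"wx":0,"wy":0,"wz":0},{"claw":0.0,"x":0,"y":0,"z":0,"wx":0,"wy":0,"wz":0},{"claw":0.0,"x":0,"y":0,"z":0,"wx":0,"wy":0,"wz":0},{"claw":0.0,"x":0,"y":0,"z":0,"wx":0,"wy":0,"wz":0},{"claw":0.0,"x":0,"y":0,"z":0,"wx":0,"wy":0,"wz":0},{"claw":0.0,"x":0,"y":0,"z":0,"wx":0,"wy":0,"wz":0}]'
python3 - <<'E'
from h import *
infFace()
E
python3 -m handwheel '[{"claw":0.0,"x":0,"y":0,"z":-0.01,"wx":0,"wy":0,"wz":0},{"claw":0.0,"x":0,"y":0,"z":-0.03,"wx":0,"wy":0,"wz":0},{"claw":0.0,"x":0,"y":0,"z":-0.05,"wx":0,"wy":0,"wz":0},{"claw":0.0,"x":0,"y":0,"z":-0.06,"wx":0,"wy":0,"wz":0},{"claw":0.0,"x":0,"y":0,"z":-0.04,"wx":0,"wy":0,"wz":0},{"claw":0.0,"x":0,"y":0,"z":-0.01,"wx":0,"wy":0,"wz":0},{"claw":0.0,"x":0,"y":0,"z":0,"wx":0,"wy":0,"wz":0},{"claw":0.0,"x":0,"y":0,"z":0,"wx":0,"wy":0,"wz":0}]'
python3 - <<'E'
from h import *
infFace(); cover_look('end')
E
```

```text
time: 27.7
position: [0.5557, 0.0982, 0.0868]
eef_rot: [1.738, 2.142, 0.57]
ft_force: [-35.4, -9.4, 34.7]
gripper_width: 0.0004
finger_force: 24.1
TCP in face mm [-34.8  42.4   4.8] Fface [-14.3  -1.9  48.3]
time: 28.7
position: [0.4586, 0.078, 0.2549]
eef_rot: [1.741, 2.14, 0.57]
ft_force: [-0.8, 0.7, 0.5]
gripper_width: 0.0002
finger_force: 0.0
TCP in face mm [-36.6  42.5 200. ] Fface [-0.3  0.8  0.7]
top corner -1 -1 121 top z median 3.7; top corner -1 1 123 top z median 3.6; top corner 1 -1 131 top z median 3.6; top corner 1 1 137 top z median 3.8; 
side corner -1 -1 27 top z median 5.1; side corner 1 -1 38 top z median 5.9; side corner 1 1 33 top z median 5.3;
```

View pics/end.png

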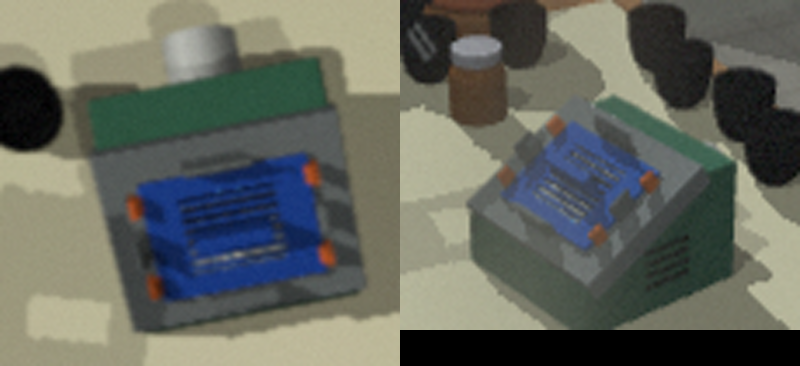

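The cover lies flat and all four corners read the same height: its top is about 4-5 mm above the seat, and the cover is 5 mm thick. The four clips show over its edges and the robot is clear, so I'm handing in.

```bash
python3 -c "
from plant import r
print(r.close_job())"
```

```text
the job is handed in; nothing more can be done
None
```

The cover is fitted: in the last camera check it lay flat and fully home on the intake, with all four clips over its edges, and I handed the job in at about 29 s of the 61 s allowed; no verdict came back.

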